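# Size an eyepiece barrel with the ring gauges

### The job

Take the brass eyepiece barrel out of the round wooden cup and find its size on the ring-gauge stand: starting with the largest ring and leaving none out, pass its spigot right through one ring after the other until a ring stops it, and rest it on that ring for a moment with light, steady pressure, never forcing it. Go no further down the row; bring it back and leave it upright, fully down on its shoulder, in the last ring that took it. Leave the two barrels in the wooden block and everything else on the bench alone.

Things in the scene. Friction and masses are not known exactly. Their poses are not given: they have to be found in the camera images.
- gauge: ring-gauge stand, fixed in place, base 90 x 290 mm; origin at the centre of its underside, x across the row, y along it towards the largest ring. Four steel rings with upright axes, 60 mm apart, 14 mm thick, tops level at 62 mm above the bench and 6 mm proud of the 76 mm wide plate that carries them; 34 mm of free space under the rings. On rubber feet: yields 1 mm per 8 N of push
- ring1 (a point): centre of the top face of the largest ring, at the +y end of the row: bore 34 mm, outside 56 mm; axes as the stand's
- ring2 (a point): centre of the top face of the second ring: bore 30 mm, outside 52 mm
- ring3 (a point): centre of the top face of the third ring: bore 26 mm, outside 48 mm
- ring4 (a point): centre of the top face of the smallest ring, at the -y end: bore 22 mm, outside 44 mm. Bore edges are not bevelled. A spigot goes into a ring 1.2 mm wider than itself; a ring 2.8 mm narrower than the spigot stops it within the first millimetre
- cup: round wooden cup 62 mm across and 28 mm high, fixed, with one well 37 mm wide and 24 mm deep; origin at the centre of its underside. The barrel to be gauged hangs in it by its shoulder on the rim, spigot down, at first (its foot 6 mm above the bench)
- block: wooden block 70 x 136 x 28 mm, fixed, with two wells 37 mm wide and 24 mm deep, 33 mm either side of the middle along its y; origin at the centre of its underside. Holds the two other barrels in the same way; they stay there
- barrel_a: brass eyepiece barrel, same outside as the other two. Origin: centre of the foot, z along its axis. z 0 to 22 mm: round spigot, foot edge bevelled 2 mm; z 22 to 62 mm: knurled body 42 mm across, top 3 mm bevelled, with a flat shoulder below. 0.17 to 0.29 kg. Spigots are 24.8, 28.8 and 32.8 mm across, one of each; whose is which is not told and the holders hide it. Any of them may be in the cup
- barrel_b: brass eyepiece barrel, same outside as the other two. Origin: centre of the foot, z along its axis. z 0 to 22 mm: round spigot, foot edge bevelled 2 mm; z 22 to 62 mm: knurled body 42 mm across, top 3 mm bevelled, with a flat shoulder below. 0.17 to 0.29 kg. Spigots are 24.8, 28.8 and 32.8 mm across, one of each; whose is which is not told and the holders hide it. Any of them may be in the cup
- barrel_c: brass eyepiece barrel, same outside as the other two. Origin: centre of the foot, z along its axis. z 0 to 22 mm: round spigot, foot edge bevelled 2 mm; z 22 to 62 mm: knurled body 42 mm across, top 3 mm bevelled, with a flat shoulder below. 0.17 to 0.29 kg. Spigots are 24.8, 28.8 and 32.8 mm across, one of each; whose is which is not told and the holders hide it. Any of them may be in the cup
- prism: green glass prism lying on its long face, 46 x 40 mm and 22 mm high; a bystander. Origin at the centre of its underside
- shell: white porcelain grinding shell, a bowl 104 mm across and 30 mm high; a bystander
- jar: brown glass jar with black lid, 54 mm across and 65 mm high; a bystander
- lock_ring: flat brass ring 46 mm across and 6 mm high; a bystander
- loupe: black hand loupe standing upright, 38 mm across and 34 mm high; a bystander
- screwdriver: screwdriver 160 mm long lying on the bench; a bystander

How it is judged:
By the outcome, as a careful person would: the job done as asked, in the order asked, and still so for the second after the job is handed in, with the robot touching nothing.
It also fails if it takes over 64 s, if anything falls off the work surface, if the arm or the gripper's body presses on something with over 40 N, if the wrist force passes 120 N, or if a joint passes its speed limit or range.

### The arm

A 6-joint arm with a two-finger parallel gripper is mounted at the origin on the work surface. World frame = base frame: x ahead of the robot, y to its left, z up, the work surface at z = 0. Lengths are in m, angles in rad, forces in N, time in s.
With the tool pointing down it reaches from about 0.25 to 0.775 m from the base axis. Payload 4 kg.
Tool frame: the origin (TCP) lies at the very end of the fingers, on their centre line; the grasp point (between the pads) lies 19 mm behind it; z points along the fingers, y is the direction in which the jaws open and shut (so a half turn about z gives the same grasp; the last joint's range is limited). The gripper opens to 94 mm and grips with 3 to 60 N. Pads are 16 mm wide; open, the fingers measure 119 mm over their backs; the gripper's body (75 mm by 177 mm) begins 78 mm behind the grasp point.
Start: joints at [-1.442, 0.087, 1.371, -0, 1.684, -0.103], TCP at [0.126, -0.535, 0.206] pointing down, gripper open.
Joint ranges: [-3.1, 3.1], [-0.76, 2.03], [0.27, 2.55], [-1.08, 4.22], [0.17, 2.65], [-2.57, 2.57]. Speed limits (rad/s): [2.79, 2.79, 3.14, 3.14, 3.14, 3.14].

### API

Orientations are given as [roll, pitch, yaw] about the fixed x, y, z axes, in that order (R = Rz(yaw) Ry(pitch) Rx(roll)).
In Python, from bench import robot, cams, models gives the robot as it stands.
- The arm moves only by the tool step_arm, never from a script. Its argument "series" is a list of rows, each a list of 5 numbers: the gripper command: -1 is shut, 1 is fully open, values between are in proportion, then the shift along the tool's x, y, z in mm, then the turn about the tool's z in degrees. A call has 1 to 20 rows; each row is the pose to reach, as a shift and turn from the pose commanded when the call began, along the tool's axes at that moment; what a row does not reach only later rows make up. A row lasts 1/8 s, in which the tool goes at most 62.5 mm and 10.7 degrees, less where a joint would pass 70% of its speed; a pose out of reach is approached as far as the arm can. A call with a gripper value outside its range is refused whole. The fingers move at their own pace and stop on an object; the grip force is fixed at half the most. Time passes only in rows, so rows that repeat a pose let the fingers close. It gives the time, the measured TCP pose, the force and the opening at its end, in the units of the state.
- robot.get_obs(): the state, without advancing time (a new reading comes with each control period).
- cams.snapshot(name): name is "scene" or "top"; returns a dict with "pixels" (420x560x3 uint8, red, green, blue), "fov_y" (degrees; the focal length in pixels is half the picture's height over the tangent of half this angle, whatever the lens; pixels are square), "cx", "cy" (the principal point, pixels), "R" (3x3) and "t" (3): a world point X has camera coordinates R X + t. Camera axes: x right, y down, z forward; pixel columns grow to the right and rows downward; lengths in m; the calibration is good to about 2 mm. A picture is of the moment at which its call begins. There is no depth.
- robot.close_job(): hands the job in, once; it reports no verdict.
Trained networks look in a picture, given as the dict that the camera call returned (one of the last four; its "shot" number tells which), for a name from the list of things; names that differ only in an ending like _2 or _b are one class to them, and where a whole thing is asked for, a point or a joint stands for the part that bears it (a point fixed in the world has none). Each returns a list of dicts, best first, with "p" (0 to 1); they miss things now and then, are a little off and sometimes report something else, mostly with a low value. They report only what shows in the picture. A call takes as long as a camera call.
- models.find_in(picture, label): "position" ([x, y, z] in m, in world coordinates, good to about 4 mm: the middle of the surface that is visible of it).
- models.pinpoint(picture, label): "position" ([x, y, z] in m, in world coordinates, good to about 4 mm: a listed point, or the origin of a listed thing).
The state is a dict: "time": time; "joint_positions": joint angles; "qvel": joint speeds; "joint_torque": joint torques, N m; "tool_pos": TCP position; "ee_rot": TCP orientation; "wrist_force": force on the tool from outside, world axes, zero at the start; "wrist_torque": the same for the moment, N m; "width": finger opening in m.
Only numpy, scipy, OpenCV 4.12 (cv2) and the standard library are available. Lean on these libraries where they do the work, as an engineer would, in place of code of your own. Each camera call takes 0.05 s, during which the arm holds its last target. There are 200 camera calls.

## Working session

There is one attempt and no reset: what is moved stays moved. The work goes in short steps, Python scripts to look and compute and a tool call to move; the robot and the scene stay as the last step left them, time stands still between calls to the robot, and variables do not carry over. Pictures are saved under pics/ and viewed, about 8 in all and at most 12, crops included, and the job is handed in when it is done.

Besides the shell and the picture viewer there is one more tool, called after "Request:" as name(argument=value, ...) on one line, values as JSON. step_arm: Moves the arm, as the interface text tells. Its arguments: {"type":"object","properties":{"series":{"type":"array","items":{"type":"array","items":{"type":"number"}}}},"required":["series"]}

```bash
mkdir -p pics; ls; python3 - <<'E'
from bench import robot,cams,models
import cv2,numpy as np
o=robot.get_obs();print({k:np.round(v,3).tolist() for k,v in o.items()})
for n in("scene","top"):
    p=cams.snapshot(n);cv2.imwrite(f"pics/{n}0.png",p["pixels"][:,:,::-1])
    print(n,p["fov_y"],p["cx"],p["cy"],np.round(p["R"],3).tolist(),np.round(p["t"],3))
    for l in("ring1","ring2","ring3","ring4","gauge","cup","block","barrel_a"):
        print(l,[(np.round(d["position"],3).tolist(),round(d["p"],2)) for d in models.pinpoint(p,l)[:4]])
E
```

```text
pics
{'time': 0.0, 'joint_positions': [-1.442, 0.088, 1.372, -0.0, 1.684, -0.103], 'qvel': [0.003, -0.0, -0.002, 0.001, 0.001, -0.001], 'joint_torque': [0.0, -34.019, -30.242, 0.072, 0.033, -0.0], 'tool_pos': [0.126, -0.535, 0.204], 'ee_rot': [-3.139, -0.0, 0.232], 'wrist_force': [0.27, 0.774, -0.477], 'wrist_torque': [-0.021, 0.008, -0.008], 'width': 0.094}
scene 47.01599539350087 272.24078102192016 208.21041896185025 [[-0.885, 0.466, -0.021], [0.302, 0.538, -0.787], [-0.355, -0.703, -0.616]] [ 0.525 -0.1    1.327]
ring1 [([0.638, -0.006, 0.057], 0.74), ([0.645, 0.051, 0.061], 0.71), ([0.636, -0.068, 0.059], 0.59)]
ring2 [([0.638, -0.006, 0.057], 0.74), ([0.645, 0.051, 0.061], 0.71), ([0.636, -0.068, 0.059], 0.59)]
ring3 [([0.638, -0.006, 0.057], 0.74), ([0.645, 0.051, 0.061], 0.71), ([0.636, -0.068, 0.059], 0.59)]
ring4 [([0.638, -0.006, 0.057], 0.74), ([0.645, 0.051, 0.061], 0.71), ([0.636, -0.068, 0.059], 0.59)]
gauge [([0.638, -0.038, 0.001], 0.74)]
cup [([0.434, -0.142, 0.001], 0.54), ([0.448, 0.154, 0.006], 0.53)]
block [([0.443, 0.185, -0.006], 0.64), ([0.579, 0.291, -0.0], 0
[... 371 characters left out ...]
0.642, 0.053, 0.06], 0.66)]
ring2 [([0.635, -0.125, 0.064], 0.84), ([0.642, -0.01, 0.064], 0.74), ([0.64, -0.066, 0.059], 0.73), ([0.642, 0.053, 0.06], 0.66)]
ring3 [([0.635, -0.125, 0.064], 0.84), ([0.642, -0.01, 0.064], 0.74), ([0.64, -0.066, 0.059], 0.73), ([0.642, 0.053, 0.06], 0.66)]
ring4 [([0.635, -0.125, 0.064], 0.84), ([0.642, -0.01, 0.064], 0.74), ([0.64, -0.066, 0.059], 0.73), ([0.642, 0.053, 0.06], 0.66)]
gauge [([0.641, -0.035, 0.001], 0.8)]
cup [([0.434, -0.139, -0.001], 0.71), ([0.505, 0.318, -0.0], 0.56), ([0.641, -0.006, 0.063], 0.52)]
block [([0.441, 0.188, -0.002], 0.67)]
barrel_a [([0.436, 0.216, 0.004], 0.72), ([0.448, 0.152, 0.007], 0.56), ([0.432, -0.14, 0.005], 0.49)]
```

View pics/top0.png

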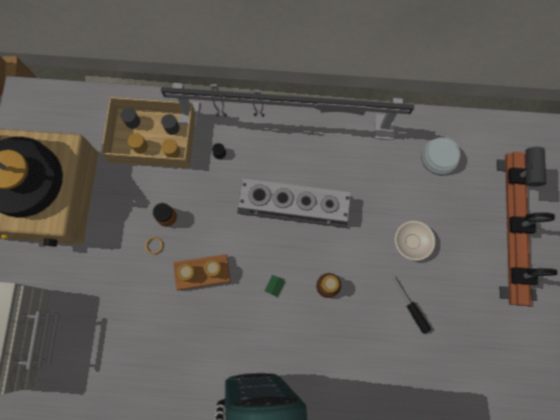

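View pics/scene0.png

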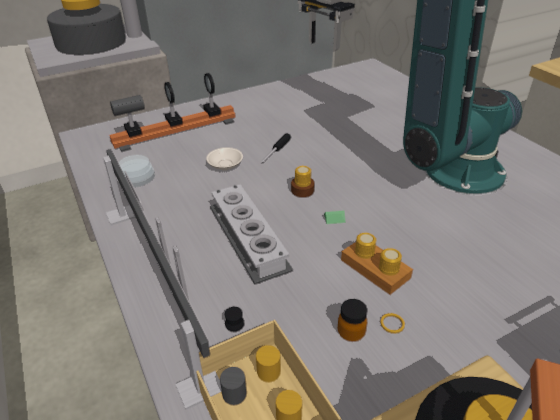

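```bash
cat > h.py <<'E'
import numpy as np,cv2
from bench import robot,cams,models
def K(p):
    f=p["pixels"].shape[0]/2/np.tan(np.radians(p["fov_y"])/2); return f
def proj(p,X):
    c=np.atleast_2d(X)@np.array(p["R"]).T+np.array(p["t"]); f=K(p)
    return np.c_[f*c[:,0]/c[:,2]+p["cx"],f*c[:,1]/c[:,2]+p["cy"]]
def back(p,uv,z):
    R=np.array(p["R"]);C=-R.T@np.array(p["t"])
    d=R.T@np.array([(uv[0]-p["cx"])/K(p),(uv[1]-p["cy"])/K(p),1]); return C+d*(z-C[2])/d[2]
def crop(p,u0,v0,w,h,s,name):
    cv2.imwrite(name,cv2.resize(p["pixels"][v0:v0+h,u0:u0+w,::-1],None,fx=s,fy=s,interpolation=cv2.INTER_CUBIC))
def rect(p,x0,x1,y0,y1,z,mm=1.0):
    """orthophoto of plane z: rows = x descending, cols = y descending, mm per px"""
    H,W=int((x1-x0)*1e3/mm),int((y1-y0)*1e3/mm)
    g=np.stack(np.meshgrid(y1-np.arange(W)*mm/1e3,x1-np.arange(H)*mm/1e3),-1).reshape(-1,2)
    uv=proj(p,np.c_[g[:,1],g[:,0],np.full(len(g),z)]).reshape(H,W,2).astype(np.float32)
    return cv2.remap(p["pixels"],uv[...,0],uv[...,1],cv2.INTER_CUBIC)
def obs():
    o=robot.get_obs();return {k:np.round(o[k],4).tolist() for k in("time","tool_pos","ee_rot","wrist_force","width")}
E
python3 - <<'E'
from h import *
ims=[]
for n in("top","scene"):
    p=cams.snapshot(n)
    a=rect(p,.59,.69,-.19,.12,.062,.5)
    b=rect(p,.37,.49,-.2,-.08,.068,.5)
    a=cv2.copyMakeBorder(a,0,0,0,0,0);c=np.zeros((240,620,3),np.uint8);c[:,:240]=b
    b2=rect(p,.37,.49,.12,.25,.068,.5); c[:,250:250+b2.shape[1]]=b2
    ims+= [a,c[:, :620]] if n=="top" else [a]
cv2.imwrite("pics/rect.png",np.vstack(ims)[:,:,::-1])
E
```

```text
(no output)
```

View pics/rect.png

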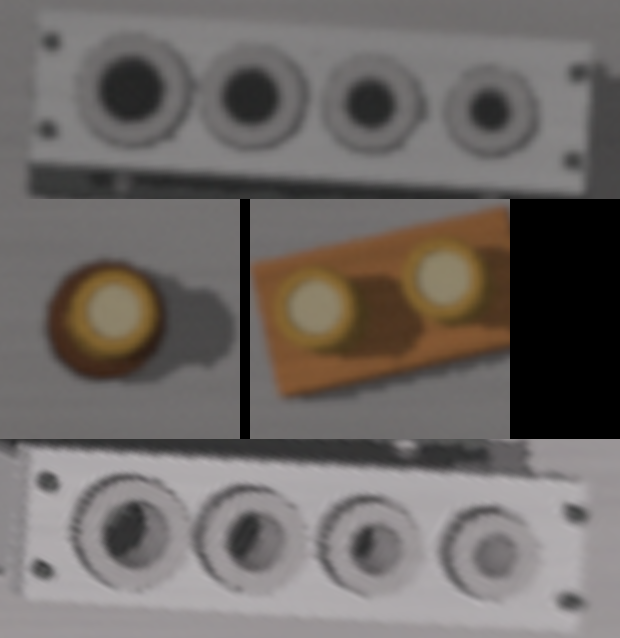

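```bash
cat >> h.py <<'E'
def disc(p,x,y,z,r,dark=True,w=.03,mm=.25,span=None):
    """centre and radius of the dark/bright disc near x,y on plane z"""
    im=cv2.cvtColor(rect(p,x-w,x+w,y-w,y+w,z,mm),cv2.COLOR_RGB2GRAY)
    n=im.shape[0];g=np.hypot(*np.mgrid[-n//2:n-n//2,-n//2:n-n//2])*mm/1e3
    m=(g<r*1.35)
    t,_=cv2.threshold(im[m].reshape(-1,1),0,255,cv2.THRESH_OTSU)
    b=(((im<t) if dark else (im>t))&m).astype(np.uint8)
    k,l,s,c=cv2.connectedComponentsWithStats(b); i=1+np.argmax(s[1:,4])
    return x+w-c[i][1]*mm/1e3,y+w-c[i][0]*mm/1e3,np.sqrt(s[i,4]/np.pi)*mm
def w2t(dx,dy,dz,yaw):
    """world mm -> tool mm"""
    c,s=np.cos(yaw),np.sin(yaw);return np.round([c*dx+s*dy,s*dx-c*dy,-dz],2)
E
python3 - <<'E'
from h import *
p=cams.snapshot("top");P=[]
for x,y,b in((.6455,.0545,17),(.6425,-.006,15),(.639,-.065,13),(.6355,-.125,11)):
    d=disc(p,x,y,.062,b/1e3);d=disc(p,d[0],d[1],.062,b/1e3);P.append(d);print(np.round(d,4))
P=np.array(P)[:,:2];c=P.mean(0);t=np.array([-3,-1,1,3])[::-1]*.03
v=(t[:,None]*(P-c)).sum(0);v/=np.linalg.norm(v)
print(c,"yaw",np.degrees(np.arctan2(-v[0],v[1])));print(np.round(c+t[:,None]*v,4), np.linalg.norm(P[0]-P[3]))
# barrel in cup
d=disc(p,.4335,-.1375,.068,.014,dark=False);d=disc(p,d[0],d[1],.068,.014,dark=False);print("barrel",np.round(d,4))
q=cams.snapshot("scene");d=disc(q,.4335,-.1375,.068,.014,dark=False);print(np.round(d,4))
print(w2t((d[0]-.126)*1e3,(d[1]+.535)*1e3,0,.232),obs())
E
```

```text
Traceback (most recent call last):
  File "h.py", line 26, in disc
    t,_=cv2.threshold(im[m].reshape(-1,1),0,255,cv2.THRESH_OTSU)
                      ~~^^^
IndexError: boolean index did not match indexed array along axis 1; size of axis is 239 but size of corresponding boolean axis is 240
```

```bash
sed -i 's/H,W=int((x1-x0)\*1e3\/mm),int((y1-y0)\*1e3\/mm)/H,W=round((x1-x0)*1e3\/mm),round((y1-y0)*1e3\/mm)/' h.py
cat > m.py <<'E'
from h import *
p=cams.snapshot("top");P=[]
for x,y,b in((.6455,.0545,17),(.6425,-.006,15),(.639,-.065,13),(.6355,-.125,11)):
    d=disc(p,x,y,.062,b/1e3);d=disc(p,d[0],d[1],.062,b/1e3);P.append(d);print(np.round(d,4))
P=np.array(P)[:,:2];c=P.mean(0);t=np.array([-3,-1,1,3])[::-1]*.03
v=(t[:,None]*(P-c)).sum(0);v/=np.linalg.norm(v)
print(c,"yaw",np.degrees(np.arctan2(-v[0],v[1])));print(np.round(c+t[:,None]*v,4), np.linalg.norm(P[0]-P[3]))
d=disc(p,.4335,-.1375,.068,.014,dark=False);d=disc(p,d[0],d[1],.068,.014,dark=False);print("barrel",np.round(d,4))
q=cams.snapshot("scene");e=disc(q,.4335,-.1375,.068,.014,dark=False);print(np.round(e,4))
print(w2t((d[0]-.126)*1e3,(d[1]+.535)*1e3,0,.232),obs())
E
python3 m.py
```

```text
[ 0.6453  0.0546 15.9265]
[ 6.41800e-01 -5.20000e-03  1.38478e+01]
[ 0.6382 -0.065  11.9316]
[ 0.6349 -0.1248  9.7394]
[ 0.6400678  -0.03512737] yaw -3.3510650746370514
[[ 0.6453  0.0547]
 [ 0.6418 -0.0052]
 [ 0.6383 -0.0651]
 [ 0.6348 -0.125 ]] 0.17965956724278984
barrel [ 0.4342 -0.1378 13.1862]
[ 0.4312 -0.1383 14.5873]
[ 391.24 -315.72    0.  ] {'time': 1.15, 'tool_pos': [0.1264, -0.5353, 0.2055], 'ee_rot': [3.1415, 0.0, 0.2318], 'wrist_force': [0.3465, -0.5372, -0.2213], 'width': 0.0941}
```

Request:
step_arm(series=[[1,100,-80,0,0],[1,200,-160,0,0],[1,390,-316,0,0],[1,390,-316,0,0],[1,390,-316,0,0],[1,390,-316,0,0],[1,390,-316,0,0],[1,390,-316,0,0],[1,390,-316,0,0],[1,390,-316,0,0],[1,390,-316,0,0],[1,390,-316,60,0],[1,390,-316,120,0],[1,390,-316,120,0],[1,390,-316,120,0]])

```text
time: 3.02
tool_pos: [0.4346, -0.1398, 0.088]
ee_rot: [3.139, -0.003, 0.23]
wrist_force: [0.2, -0.6, 0.4]
width: 0.0939
```

```bash
python3 - <<'E'
from h import *
p=cams.snapshot("scene");crop(p,220,100,200,150,4,"pics/s1.png");print(obs())
E
```

```text
{'time': 3.075, 'tool_pos': [0.4356, -0.14, 0.0892], 'ee_rot': [3.1374, -0.0052, 0.2303], 'wrist_force': [-0.1048, -1.0199, -0.2963], 'width': 0.0941}
```

View pics/s1.png

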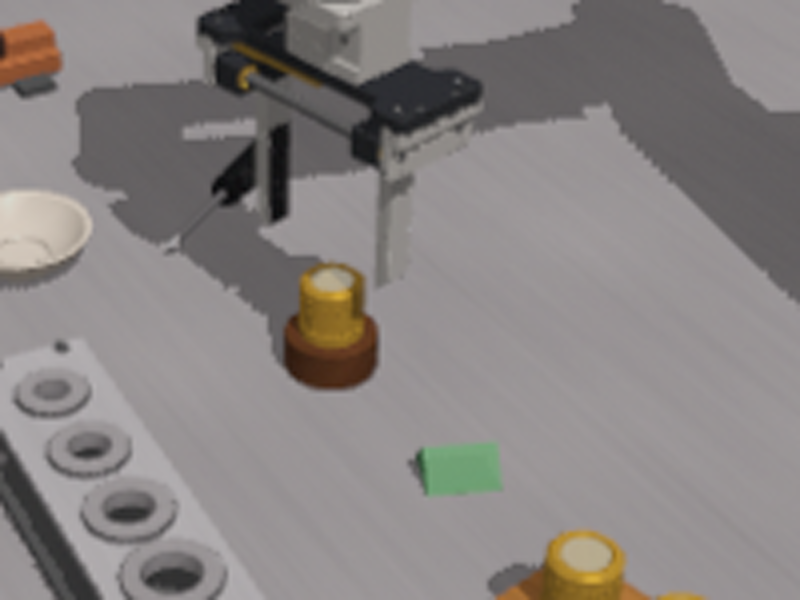

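Request:
step_arm(series=[[1,0,0,30,0],[0.5,0,0,52,0],[0.2,0,0,52,0],[0,0,0,52,0],[-1,0,0,52,0],[-1,0,0,52,0],[-1,0,0,52,0],[-1,0,0,52,0],[-1,0,0,52,0],[-1,0,0,52,0]])

```text
time: 4.32
tool_pos: [0.4338, -0.1385, 0.0341]
ee_rot: [3.141, -0.001, 0.232]
wrist_force: [0.2, -0.5, 5.0]
width: 0.0416
```

Request:
step_arm(series=[[0.25,0,0,0,0],[0.25,0,0,0,0],[0.25,0,0,0,0],[0.25,0,0,0,-30],[0.25,0,0,0,-60],[0.25,0,0,0,-90],[0.25,0,0,0,-90],[0.25,0,0,0,-90],[0.25,0,0,0,-90],[0.25,0,0,0,-90],[0.25,0,0,0,-90],[0.25,0,0,0,-90],[0.25,0,0,0,-90],[-1,0,0,0,-90],[-1,0,0,0,-90],[-1,0,0,0,-90],[-1,0,0,0,-90],[-1,0,0,0,-90]])

```text
time: 6.58
tool_pos: [0.4332, -0.1382, 0.0334]
ee_rot: [-3.141, -0.0, 1.802]
wrist_force: [-0.9, -0.7, -0.9]
width: 0.0414
```

Request:
step_arm(series=[[-1,0,0,-20,0],[-1,0,0,-60,0],[-1,0,0,-100,0],[-1,20,35,-100,0],[-1,45,80,-100,0],[-1,70,126,-100,0],[-1,95,171,-100,0],[-1,120,216,-100,0],[-1,132,238,-95,0],[-1,139,251,-90,0],[-1,139,251,-90,0],[-1,139,251,-90,0],[-1,139,251,-90,0],[-1,139,251,-90,0]])

```text
time: 8.32
tool_pos: [0.6455, 0.0541, 0.1241]
ee_rot: [3.141, 0.0, 1.802]
wrist_force: [-0.4, -0.7, -2.2]
width: 0.0413
```

```bash
python3 - <<'E'
from h import *
for n in("top","scene"):
    p=cams.snapshot(n);o=obs();print(o)
    z=.124+.034
    a=rect(p,.59,.71,-.01,.12,z,.4);cv2.imwrite(f"pics/h_{n}.png",a[:,:,::-1])
    if n=="top":A=a
    for l in("barrel_a",): print([(np.round(d["position"],4).tolist(),round(d["p"],2)) for d in models.pinpoint(p,l)[:5]])
crop(p,200,130,200,150,3,"pics/c.png");c=cv2.imread("pics/c.png")
o=np.zeros((450,600+A.shape[1],3),np.uint8);o[:,:600]=c;o[:A.shape[0],600:]=A[:,:,::-1];cv2.imwrite("pics/s2.png",o)
E
```

```text
{'time': 8.375, 'tool_pos': [0.6456, 0.0542, 0.124], 'ee_rot': [3.1409, 0.0003, 1.8018], 'wrist_force': [0.6117, 0.0679, -2.3561], 'width': 0.0417}
[([0.4362, 0.2156, 0.0009], 0.7)]
{'time': 8.475, 'tool_pos': [0.6456, 0.0545, 0.1238], 'ee_rot': [3.1412, 0.0002, 1.8022], 'wrist_force': [0.222, 0.0003, -2.6084], 'width': 0.0417}
[([0.4483, 0.1534, 0.0047], 0.92), ([0.6442, 0.0516, 0.0938], 0.89), ([0.4358, -0.1414, 0.0003], 0.34)]
```

View pics/s2.png

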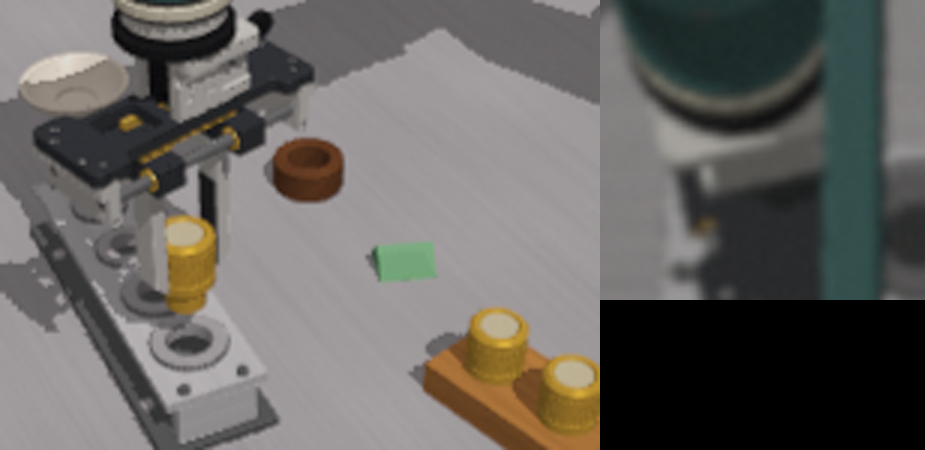

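Request:
step_arm(series=[[-1,0,0,20,0],[-1,0,0,31,0],[-1,0,0,34,0],[-1,0,0,35,0],[-1,0,0,35,0],[-1,0,0,35,0]])

```text
time: 9.28
tool_pos: [0.6461, 0.0548, 0.0892]
ee_rot: [3.14, 0.0, 1.803]
wrist_force: [0.4, -0.8, -2.9]
width: 0.0413
```

```bash
python3 - <<'E'
from h import *
for i in range(3):
    p=cams.snapshot("scene");print(obs())
crop(p,200,170,120,90,6,"pics/s3.png")
E
```

```text
{'time': 9.325, 'tool_pos': [0.646, 0.0548, 0.0891], 'ee_rot': [3.1404, 0.0004, 1.8026], 'wrist_force': [-0.3364, -0.1004, -1.7212], 'width': 0.0416}
{'time': 9.375, 'tool_pos': [0.646, 0.0547, 0.089], 'ee_rot': [3.1407, 0.0004, 1.8026], 'wrist_force': [0.0848, 0.4922, -2.2977], 'width': 0.0418}
{'time': 9.425, 'tool_pos': [0.6459, 0.0548, 0.0889], 'ee_rot': [3.1409, 0.0003, 1.8026], 'wrist_force': [-0.1188, 0.0839, -3.3689], 'width': 0.0416}
```

View pics/s3.png

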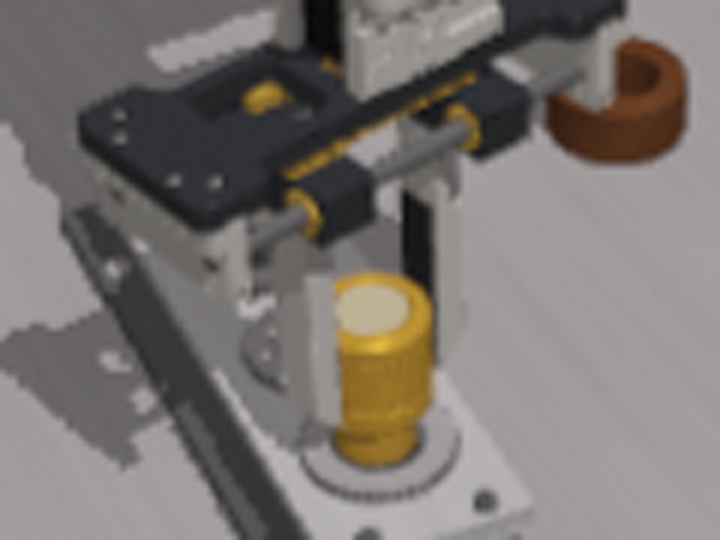

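Request:
step_arm(series=[[-1,0,0,1,0],[-1,0,0,1.5,0],[-1,0,0,2,0],[-1,0,0,2,0]])

```text
time: 9.93
tool_pos: [0.6456, 0.0548, 0.0863]
ee_rot: [-3.141, 0.0, 1.803]
wrist_force: [-0.2, -0.6, -2.7]
width: 0.0417
```

Request:
step_arm(series=[[-1,0,0,1,0],[-1,0,0,2,0],[-1,0,0,3,0],[-1,0,0,3,0]])

```text
time: 10.42
tool_pos: [0.6456, 0.0548, 0.0833]
ee_rot: [-3.141, 0.0, 1.803]
wrist_force: [0.8, -0.8, -3.2]
width: 0.0416
```

Request:
step_arm(series=[[-1,0,0,4,0],[-1,0,0,9,0],[-1,0,0,13,0],[-1,0,0,15,0],[-1,0,0,16,0],[-1,0,0,16,0]])

```text
time: 11.18
tool_pos: [0.6458, 0.0548, 0.0676]
ee_rot: [3.141, 0.0, 1.803]
wrist_force: [0.5, 0.4, -2.3]
width: 0.0414
```

Request:
step_arm(series=[[-1,0,0,0.5,0],[-1,0,0,1,0],[-1,0,0,1,0],[-1,0,0,1,0]])

```text
time: 11.68
tool_pos: [0.6459, 0.0548, 0.0671]
ee_rot: [3.141, 0.0, 1.803]
wrist_force: [0.1, 0.2, 0.6]
width: 0.0418
```

Request:
step_arm(series=[[-1,0,0,-5,0],[-1,0,0,-20,0],[-1,0,0,-36,0],[-1,0,0,-36,0],[-1,-30,-9,-36,0],[-1,-57.5,-17.2,-36,0],[-1,-57.5,-17.2,-36,0],[-1,-57.5,-17.2,-36,0],[-1,-57.5,-17.2,-28,0],[-1,-57.5,-17.2,-24,0],[-1,-57.5,-17.2,-22,0],[-1,-57.5,-17.2,-22,0],[-1,-57.5,-17.2,-22,0]])

```text
time: 13.3
tool_pos: [0.6422, -0.0051, 0.0885]
ee_rot: [3.141, 0.0, 1.803]
wrist_force: [-0.2, 0.5, -0.9]
width: 0.0414
```

Request:
step_arm(series=[[-1,0,0,0.5,0],[-1,0,0,1,0],[-1,0,0,1,0],[-1,0,0,1,0]])

```text
time: 13.8
tool_pos: [0.6423, -0.0052, 0.0879]
ee_rot: [3.141, 0.0, 1.803]
wrist_force: [-1.3, 0.4, 0.1]
width: 0.0417
```

Request:
step_arm(series=[[-1,0,0,0.5,0],[-1,0,0,0.5,0],[-1,0,0,0.5,0]])

```text
time: 14.18
tool_pos: [0.6423, -0.0052, 0.0874]
ee_rot: [3.141, 0.0, 1.803]
wrist_force: [-0.9, -0.5, 2.5]
width: 0.0416
```

```bash
python3 - <<'E'
from h import *
F=[]
for i in range(8):
    p=cams.snapshot("scene");o=robot.get_obs();F.append(np.r_[o["tool_pos"]*np.array(1000.),o["wrist_force"],o["wrist_torque"]])
print(np.round(np.mean(F,0),2),np.round(np.std(F,0),2),o["time"])
crop(p,200,160,120,90,6,"pics/s4.png")
E
```

```text
[ 6.4233e+02 -5.2400e+00  8.7300e+01 -1.2200e+00 -4.1000e-01  2.4900e+00
 -1.5000e-01  7.0000e-02 -1.0000e-02] [0.01 0.02 0.04 0.5  0.43 0.62 0.03 0.01 0.03] 14.575
```

View pics/s4.png

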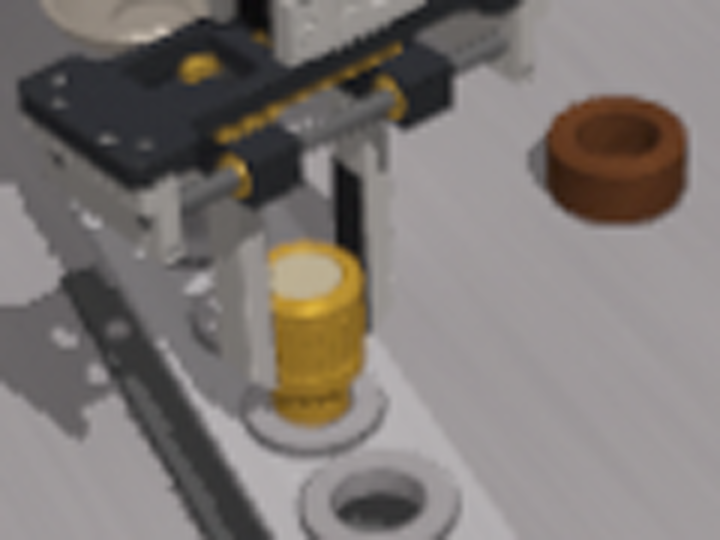

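Request:
step_arm(series=[[-1,0,0,-0.7,0],[-1,0,-0.9,-0.7,0],[-1,0,-0.9,0,0],[-1,0,-0.9,0.3,0],[-1,0,-0.9,0.3,0],[-1,0,-0.9,0.3,0]])

```text
time: 15.32
tool_pos: [0.6414, -0.0055, 0.0868]
ee_rot: [3.141, 0.0, 1.803]
wrist_force: [-0.7, -1.8, 2.6]
width: 0.0415
```

```bash
cat > f.py <<'E'
from h import *
F=[]
for i in range(6):
    p=cams.snapshot("scene");o=robot.get_obs();F.append(np.r_[o["tool_pos"]*np.array(1000.),o["wrist_force"],o["wrist_torque"]])
print(np.round(np.mean(F,0),2).tolist(),o["time"])
E
python3 f.py
```

```text
[641.35, -5.47, 86.8, -0.16, -1.46, 1.62, -0.33, -0.1, -0.01] 15.625
```

Request:
step_arm(series=[[-1,-0.4,-0.1,-0.5,0],[-1,-0.8,-0.2,0,0],[-1,-0.8,-0.2,0.5,0],[-1,-0.8,-0.2,0.5,0],[-1,-0.8,-0.2,0.5,0]])

```text
time: 16.25
tool_pos: [0.6407, -0.0061, 0.0852]
ee_rot: [-3.14, -0.0, 1.803]
wrist_force: [-0.1, 0.1, -2.6]
width: 0.0414
```

```bash
python3 f.py
```

```text
[640.86, -6.08, 85.6, -0.17, -0.11, -2.46, -0.15, -0.14, 0.0] 16.55
```

Request:
step_arm(series=[[-1,0,0,2,0],[-1,0,0,6,0],[-1,0,0,11,0],[-1,0,0,15,0],[-1,0,0,17,0],[-1,0,0,17,0],[-1,0,0,17,0]])

```text
time: 17.42
tool_pos: [0.6413, -0.0062, 0.0693]
ee_rot: [3.142, 0.0, 1.803]
wrist_force: [0.1, 0.2, -2.1]
width: 0.0415
```

```bash
python3 f.py
```

```text
[641.33, -6.16, 69.32, -0.23, -0.09, -2.41, -0.06, -0.08, -0.01] 17.725
```

Request:
step_arm(series=[[-1,0,0,1,0],[-1,0,0,1.7,0],[-1,0,0,2.3,0],[-1,0,0,2.3,0],[-1,0,0,2.3,0]])

```text
time: 18.35
tool_pos: [0.6413, -0.0062, 0.0672]
ee_rot: [3.141, 0.0, 1.803]
wrist_force: [-0.8, 0.8, -0.5]
width: 0.0412
```

```bash
python3 f.py
```

```text
[641.29, -6.16, 67.11, -0.95, 0.06, 0.09, -0.01, 0.11, -0.02] 18.65
```

Request:
step_arm(series=[[-1,0,0,-5,0],[-1,0,0,-20,0],[-1,0,0,-36,0],[-1,0,0,-36,0],[-1,-30,-9,-36,0],[-1,-57.5,-17.2,-36,0],[-1,-57.5,-17.2,-36,0],[-1,-57.5,-17.2,-36,0],[-1,-57.5,-17.2,-28,0],[-1,-57.5,-17.2,-24.5,0],[-1,-57.5,-17.2,-23,0],[-1,-57.5,-17.2,-23,0],[-1,-57.5,-17.2,-23,0]])

```text
time: 20.27
tool_pos: [0.6379, -0.0661, 0.09]
ee_rot: [3.141, 0.0, 1.803]
wrist_force: [-0.0, -0.2, -1.9]
width: 0.0412
```

```bash
python3 f.py
```

```text
[637.84, -66.16, 90.03, -0.21, -0.01, -2.12, -0.02, -0.11, -0.01] 20.575
```

Request:
step_arm(series=[[-1,0,0,0.5,0],[-1,0,0,1,0],[-1,0,0,1.4,0],[-1,0,0,1.4,0],[-1,0,0,1.4,0]])

```text
time: 21.2
tool_pos: [0.6378, -0.0662, 0.0887]
ee_rot: [3.141, 0.0, 1.802]
wrist_force: [-0.6, -0.0, -1.3]
width: 0.0418
```

```bash
python3 f.py
```

```text
[637.79, -66.17, 88.63, -0.44, -0.52, -1.13, -0.09, -0.03, 0.01] 21.5
```

Request:
step_arm(series=[[-1,0,0,0.3,0],[-1,0,0,0.7,0],[-1,0,0,0.7,0],[-1,0,0,0.7,0]])

```text
time: 22.0
tool_pos: [0.6378, -0.0662, 0.0881]
ee_rot: [3.141, 0.0, 1.803]
wrist_force: [-1.7, -0.5, 1.8]
width: 0.0415
```

```bash
python3 f.py
```

```text
[637.84, -66.19, 88.08, -1.06, -0.68, 2.05, -0.16, 0.13, 0.0] 22.3
```

Request:
step_arm(series=[[-1,0,0,-1.2,0],[-1,-0.4,-1,-1.2,0],[-1,-0.4,-1,-0.6,0],[-1,-0.4,-1,-0.2,0],[-1,-0.4,-1,0,0],[-1,-0.4,-1,0,0]])

```text
time: 23.05
tool_pos: [0.6373, -0.0665, 0.0882]
ee_rot: [3.14, 0.0, 1.803]
wrist_force: [1.5, 0.7, 0.7]
width: 0.0419
```

```bash
python3 f.py; python3 - <<'E'
from h import *
p=cams.snapshot("scene");crop(p,200,140,120,90,6,"pics/s5.png")
R=[(.6438,.0535),(.6403,-.0064),(.6368,-.0663)]
for d in [(0,0)]:
    for x,y in R: print(np.round((proj(p,[x,y,.062])[0]-[200,140])*6,1))
E
```

```text
[637.26, -66.55, 88.1, 2.3, 0.86, 1.49, 0.14, -0.54, -0.0] 23.35
[373.4 619.2]
[308.5 520.4]
[248.6 429.2]
```

View pics/s5.png

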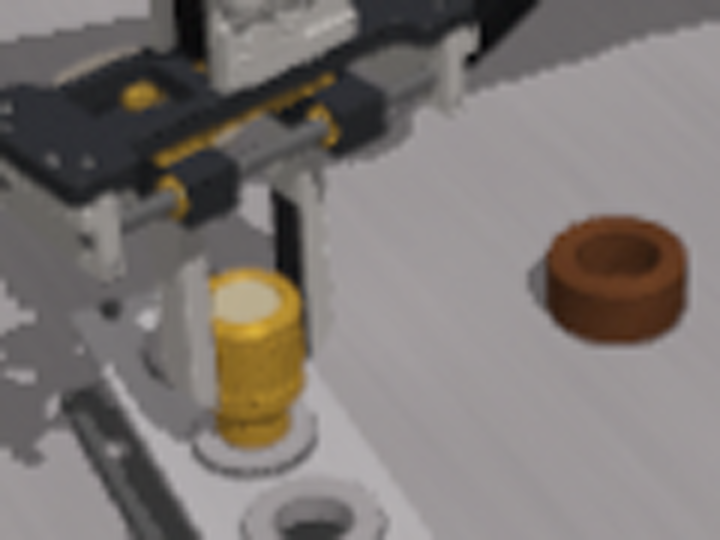

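Request:
step_arm(series=[[-1,0,0,-1,0],[-1,0.3,0.7,-1,0],[-1,0.3,0.7,-0.5,0],[-1,0.3,0.7,0,0],[-1,0.3,0.7,0.1,0],[-1,0.3,0.7,0.1,0],[-1,0.3,0.7,0.1,0],[-1,0.3,0.7,0.1,0],[-1,0.3,0.7,0.1,0],[-1,0.3,0.7,0.1,0],[-1,0.3,0.7,0.1,0],[-1,0.3,0.7,0.1,0]])

```text
time: 24.9
tool_pos: [0.6374, -0.0664, 0.0877]
ee_rot: [-3.141, 0.0, 1.803]
wrist_force: [-1.5, -1.6, 3.2]
width: 0.0416
```

```bash
python3 f.py
```

```text
[637.39, -66.41, 87.68, -0.72, -2.02, 3.22, -0.46, 0.06, 0.01] 25.2
```

Request:
step_arm(series=[[-1,0,0,-1.5,0],[-1,-0.6,-0.1,-1.5,0],[-1,-0.6,-0.1,-0.8,0],[-1,-0.6,-0.1,-0.2,0],[-1,-0.6,-0.1,0,0],[-1,-0.6,-0.1,0,0],[-1,-0.6,-0.1,0,0]])

```text
time: 26.08
tool_pos: [0.6375, -0.0666, 0.0878]
ee_rot: [3.141, -0.0, 1.803]
wrist_force: [-0.4, 0.7, 1.7]
width: 0.0414
```

```bash
python3 f.py
```

```text
[637.52, -66.61, 87.8, -0.39, 0.71, 2.68, 0.12, -0.04, 0.0] 26.375
```

Request:
step_arm(series=[[-1,0,0,0,0],[-1,0,0,0,0],[-1,0,0,0,0],[-1,0,0,0,0],[-1,0,0,-5,0],[-1,0,0,-14,0],[-1,0,0,-14,0],[-1,29,8.6,-14,0],[-1,57.8,17.3,-14,0],[-1,57.8,17.3,-14,0],[-1,57.8,17.3,-14,0],[-1,57.8,17.3,-7,0],[-1,57.8,17.3,-3,0],[-1,57.8,17.3,-1,0],[-1,57.8,17.3,0,0],[-1,57.8,17.3,0.5,0],[-1,57.8,17.3,0.5,0],[-1,57.8,17.3,0.5,0]])

```text
time: 28.62
tool_pos: [0.6412, -0.0066, 0.0874]
ee_rot: [3.141, 0.0, 1.803]
wrist_force: [-1.2, -0.8, -2.9]
width: 0.0415
```

```bash
python3 f.py
```

```text
[641.11, -6.6, 87.27, 0.11, 0.01, -2.37, -0.04, -0.09, 0.0] 28.925
```

Free of contact 2.2 mm in; carry on down.

Request:
step_arm(series=[[-1,0,0,1,0],[-1,0,0,2,0],[-1,0,0,3,0],[-1,0,0,3,0]])

```text
time: 29.42
tool_pos: [0.6409, -0.0066, 0.084]
ee_rot: [-3.141, 0.0, 1.803]
wrist_force: [-0.7, 0.3, -2.2]
width: 0.0414
```

```bash
python3 f.py
```

```text
[641.08, -6.64, 84.17, 0.24, 0.23, -2.68, -0.03, -0.11, 0.01] 29.725
```

Request:
step_arm(series=[[-1,0,0,4,0],[-1,0,0,9,0],[-1,0,0,13,0],[-1,0,0,15.5,0],[-1,0,0,16.5,0],[-1,0,0,17.1,0],[-1,0,0,17.1,0],[-1,0,0,17.1,0]])

```text
time: 30.72
tool_pos: [0.6412, -0.0066, 0.0674]
ee_rot: [3.141, 0.0, 1.803]
wrist_force: [-0.9, 1.4, -1.6]
width: 0.0414
```

```bash
python3 f.py
```

```text
[641.2, -6.65, 67.31, -0.3, -0.13, -1.04, -0.03, -0.01, 0.05] 31.025
```

Request:
step_arm(series=[[-1,0,0,0.3,0],[-1,0,0,0.3,0],[0,0,0,0.3,0],[0.2,0,0,0,0],[0.5,0,0,0,0],[0.5,0,0,0,0],[0.5,0,0,-10,0],[0.5,0,0,-40,0],[0.5,0,0,-90,0],[0.5,0,0,-140,0],[0.5,0,-60,-150,0],[0.5,0,-120,-150,0],[0.5,0,-180,-150,0],[0.5,0,-240,-150,0],[0.5,0,-240,-150,0],[0.5,0,-240,-150,0],[0.5,0,-240,-150,0]])

```text
time: 33.15
tool_pos: [0.4088, -0.0617, 0.2174]
ee_rot: [3.141, 0.0, 1.803]
wrist_force: [0.4, -0.2, 0.8]
width: 0.0704
```

```bash
python3 - <<'E'
from h import *
p=cams.snapshot("top");q=cams.snapshot("scene");print(obs())
for s in(p,q): print([(np.round(d["position"],4).tolist(),round(d["p"],2)) for d in models.pinpoint(s,"barrel_a")[:4]])
a=rect(p,.59,.69,-.19,.12,.102,.5)
crop(q,200,140,150,110,5,"pics/c.png");c=cv2.imread("pics/c.png")[:,:]
o=np.zeros((200+400,750,3),np.uint8);o[:200,:620]=a[:,:,::-1];o[200:]=c[100:500];cv2.imwrite("pics/s6.png",o)
d=disc(p,.641,-.006,.102,.014,dark=False);print(np.round(d,4))
E
```

```text
{'time': 33.25, 'tool_pos': [0.4085, -0.0616, 0.217], 'ee_rot': [-3.1411, -0.0003, 1.8034], 'wrist_force': [-0.3042, -0.3518, -0.9482], 'width': 0.0709}
[([0.4487, 0.1528, 0.0032], 0.78), ([0.4361, 0.214, 0.002], 0.53), ([0.6436, -0.0058, 0.0404], 0.5)]
[([0.4333, 0.2173, 0.008], 0.9), ([0.6396, -0.0059, 0.0358], 0.78), ([0.4469, 0.1519, 0.0034], 0.71)]
[ 6.4210e-01 -6.1000e-03  1.2908e+01]
```

View pics/s6.png

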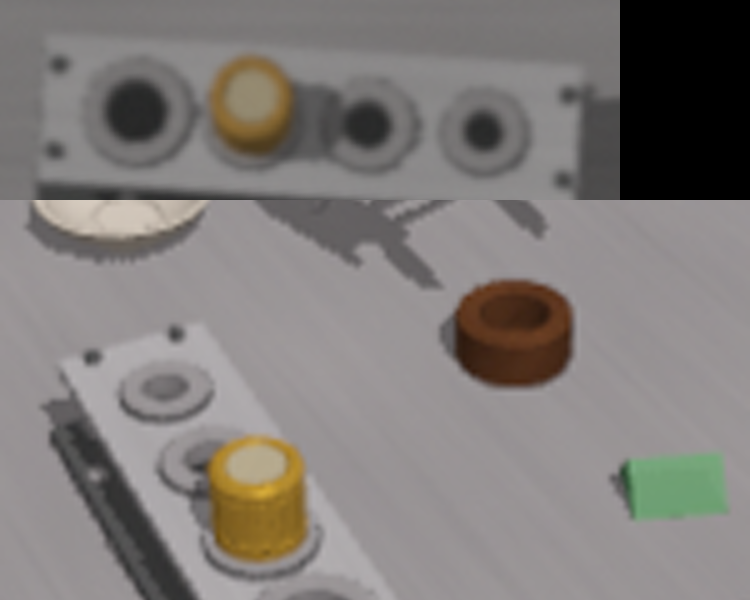

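The barrel stands upright in ring 2 with its shoulder on the ring. No spigot shows in the scene crop, where the barrel is at about (257, 505). The networks put its foot at z 0.036–0.040, and full seating would be 0.040.

```bash
python3 -c "
from bench import robot
print(robot.close_job())"
```

```text
the job is handed in; nothing more can be done
None
```

The barrel from the cup is the 28.8 mm one. It now stands upright and shoulder-down in ring 2, the last ring that took it, and the job is handed in at about 33 s.

- **Order:** I took it through ring 1, then ring 2, each down to shoulder contact. Ring 3 stopped it about 1 mm in, and I rested it there at about 5 N for over a second. I then brought it back to ring 2 and did not go to ring 4.
- **Ring 2, first entry:** it caught on the spigot's foot bevel because I was a little off centre. I used light force (5 N at most) and two sideways corrections of just under 1 mm each before it went in freely. On the final placing it went in without contact.
- **Ring 3 stop:** I probed it at four slightly different positions. The sideways force reversed between them and the barrel never went deeper. This, and a spigot width of about 27.4–28.5 mm in the pictures, rules out the 24.8 mm spigot. The depth I worked out (0.7–1.1 mm) slightly exceeded the expected 0.6 mm at times, probably from give or slip in the grip.
- **Last checks:** the final picture shows the shoulder on ring 2, no spigot visible, and the gripper well clear. The networks put the foot at 36 and 40 mm high, where full seating is 40 mm; that is within their 4 mm error. They also found the two other barrels still in the block.

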